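# Clear the board and prop it up three clicks for a running wash

### The arm

A 6-joint arm with a two-finger parallel gripper is mounted at the origin on the work surface. World frame = base frame: x ahead of the robot, y to its left, z up, the work surface at z = 0. Lengths are in mm, angles in rad, forces in N, time in s.
With the tool pointing down it reaches from about 400 to 925 mm from the base axis. Payload 12.5 kg.
Tool frame: the origin (TCP) lies between the finger pads, 19 mm behind the fingertips; this is the grasp point; z points along the fingers, y is the line along which they close (so a half turn about z gives the same grasp; the last joint's range is limited). The gripper opens to 95 mm and grips with 3 to 60 N. Pads are 20 mm wide; open, the fingers measure 119 mm over their backs; the gripper's body (75 mm by 180 mm) begins 59 mm behind the grasp point.
Start: joints at [1.139, 0.491, 1.559, -0, 1.092, -0.106], TCP at [200.025, 592.144, 233.461] pointing down, gripper open.
Joint ranges: [-3.1, 3.1], [-0.84, 2.19], [0.05, 2.79], [-1.13, 4.28], [0.06, 2.93], [-2.69, 2.69]. Speed limits (rad/s): [2.22, 2.22, 2.79, 3.14, 3.14, 3.14].

### API

Orientations are given as [roll, pitch, yaw] about the fixed x, y, z axes, in that order (R = Rz(yaw) Ry(pitch) Rx(roll)).
In Python, from cell import state, read_camera, camera_info, job_done gives the robot as it stands.
- The arm moves only by the tool creep_tool, called after ">>>" by a JSON object that holds its "fn" and its "kwargs". Schema: {"type":"object","properties":{"rows":{"type":"array","items":{"type":"array","items":{"type":"number"},"minItems":5,"maxItems":5},"minItems":1,"maxItems":5},"only":{"type":"string"},"quiet":{"type":"boolean"},"lines":{"type":"string"}},"required":["rows"],"additionalProperties":false}. rows is a list of rows, 1 to 5 of them, each of 5 numbers: dx, dy, dz in normalised numbers (1 is 100 cm), then a turn about the tool's z in normalised numbers (1 is 90 degrees), then the opening from 0.0 (shut) to 1.0 (fully open); each row is the pose to reach, as a shift and turn from the pose commanded when the call began, along the tool's axes at that moment; what a row does not reach only later rows make up. A row lasts 1/12 s, in which the tool goes at most 41.7 mm and 0.125 rad, less where a joint would pass 70% of its speed; a pose out of reach is approached as far as the arm can. The fingers move at their own pace and stop on an object; the grip force is fixed at half the most. Time passes only in rows, so rows that do not move let the fingers close. The tool returns the time, the measured TCP pose, the force, the opening and the grip force at its end. only (a regular expression) keeps the lines of the reply that match it, lines (a string "A,B") keeps lines A to B, and quiet returns only ok. A shift or turn number past 1, either way, is cut back to 1. Input that does not fit is refused with a message, and nothing moves.
- state(): the state, without advancing time (a new reading comes with each control period).
- read_camera(name): name is "scene" or "side" or "wrist"; returns (picture, depth): 384x512x3 uint8, red, green, blue; 384x512 float32, mm along the optical axis (not along the pixel's ray), 0 where there is no reading.
- camera_info(name): a dict with "vertical_fov" (degrees; the focal length in pixels is half the picture's height over the tangent of half this angle, whatever the lens; pixels are square), "cx", "cy" (the principal point, pixels), "dist_coeffs" ([k1, k2, p1, p2, k3] as OpenCV has them; the pictures are not rectified), "origin" and "attitude" of the camera in the world. Camera axes: x right, y down, z forward; pixel columns grow to the right and rows downward; lengths in mm; the calibration is good to about 2 mm. A picture is of the moment at which its call begins: read the wrist's pose just before it. camera_info takes no time and is no camera call; for the wrist camera it gives the pose at the moment of the call.
- job_done(): hands the job in; it is judged then, once.
The state is a dict: "t": time; "joints": joint angles; "qvel": joint speeds; "tau": joint torques, N m; "eef_pos": TCP position; "tcp_rot": TCP orientation; "ft_force": force on the tool from outside, world axes, zero at the start; "moment": the same for the moment, N m; "opening": opening from 0.0 (shut) to 1.0 (fully open); "grip_force": force on a finger pad.
Only numpy, scipy, OpenCV 4.12 (cv2) and the standard library are available. Lean on these libraries where they do the work, as an engineer would, in place of code of your own. Each camera call takes 0.05 s, during which the arm holds its last target. There are 200 camera calls.

### The job

My two empty mixing pots are standing on the flat drawing board: nest them both onto the matching pot on the table beside the easel, so that the three stand there as one stack. Then take the board by the hand rail at its far edge, raise it exactly three clicks of its ratchet, and finish still holding the rail there, because I want a hand on it while the wash runs. Leave everything else on the table where it is.

Things in the scene. Friction and masses are not known exactly. Their poses are not given: they have to be found in the camera images.
- easel: fixed wooden table easel. Origin: on the table under the middle of its board; x from the hinge edge (nearest the robot) to the far edge, z up. Brown hardboard board 400 mm wide (y), 300 mm hinge to far edge, 8 mm thick, hinged at x = -145 mm; flat, its top face is 54 mm above the table. A taped painting in the middle, a 12 mm high ledge along the hinge, two low clips at the far corners.
- board (a joint): slope of the board, rad: 0 flat, grows as the far edge is lifted, at most 0.95. A one-way ratchet: five clicks, on lifting at about 0.335, 0.49, 0.60, 0.70, 0.775; let down after a click it rests in that notch, at 0.34, 0.48, 0.59, 0.68 (the first four), and goes no lower; it cannot be stepped back. Lifting at the rail takes 2 to 7 N, most half way up each tooth, least just before the click.
- grip_rail (a point): centre of the hand rail, 289 mm from the hinge: the 22 mm wide, 8 mm thick strip of board between hand slot and far edge. Grip it across its width, square to the board, one finger through the slot (40 mm wide, 130 mm long along the edge), the other beyond the edge; open space below. Turns with the board: x along it away from the hinge, y along the edge, z square to it.
- board_hinge (a point): middle of the board's hinge edge, half way through its thickness, 4 mm above the hinge axis; axes as grip_rail, it turns with the board.
- prop_foot (a point): middle of the 8 mm steel foot bar of the sprung prop under the board. As the board is lifted the bar is drawn towards the hinge over two sawtooth racks and drops behind each tooth with a click: 16 mm above the table on the racks' floor, 22.5 mm on a peak. Along the easel's x it lies at 68 mm with the board flat, at 51, 36, 21, 6 mm in notches 1 to 4.
- pot_a: white mixing pot, violet stain inside, empty, standing on one side margin of the board. 52 mm high; its top 15 mm is an upright collar 66 mm across, below it a shoulder steps in to 54 mm and the body tapers to a 38 mm foot; walls 2.5 mm, 80 g. Origin: centre of the underside, z up along its axis.
- pot_b: the same kind of white pot, ochre stain inside, standing on the other side margin of the board. Same shape and origin as pot_a. When nested, the shoulder of a pot lands on the rim of the pot below, its origin 16.5 mm above the other's; so 16.5 mm of each upper pot stays showing.
- pot_base: the same kind of white pot, blue stain inside, standing on the table to the left or right of the easel; the other two nest onto it, in either order. Same shape and origin as pot_a.
- water_jar: bystander: greenish glass jar with a paper label, 76 mm across, 112 mm high, on the other side of the easel. Origin: centre of its underside.
- coffee_cup: bystander: paper coffee cup with a black lid, 88 mm across, 126 mm high. Origin: centre of its underside.
- phone: bystander: black phone lying flat, 72 x 148 x 9 mm. Origin: centre of its underside.
- jar_lid: bystander: brass-coloured jar lid, 74 mm across, 14 mm high. Origin: centre of its underside.
- brush_jar: bystander: steel pot of brushes, 76 mm across, about 220 mm high with the brushes. Origin: centre of its underside.
- brush: bystander: a slim blue paint brush, 190 mm long, 9 mm thick, lying on the table. Origin: on the table, near its middle.
There are look-alikes about, which are no part of the job. What is shaped like the pot_a but pink or yellow is not meant.

How it is judged (in metres and radians):
On the way, in this order (a step that is already met when the one before it is completed fails the run):
1. both pots are nested in one upright stack of three on the table and let go, while the board still lies flat (((horizontal distance between pot_a and pot_base below 0.006 m and z of pot_a in the frame of pot_base between 0.012 and 0.0215 m and angle between each of pot_a, pot_b's own z axis and vertical below 0.12 rad and horizontal distance between pot_b and pot_a below 0.006 m and z of pot_b in the frame of pot_a between 0.012 and 0.0215 m) or (horizontal distance between pot_b and pot_base below 0.006 m and z of pot_b in the frame of pot_base between 0.012 and 0.0215 m and angle between each of pot_b, pot_a's own z axis and vertical below 0.12 rad and horizontal distance between pot_a and pot_b below 0.006 m and z of pot_a in the frame of pot_b between 0.012 and 0.0215 m)) and angle between pot_base's own z axis and vertical below 0.1 rad and height (world z) of pot_base below 0.008 m and value of joint board below 0.06 rad and contact force between the fingers and pot_a below 0.1 N and contact force between the fingers and pot_b below 0.1 N and contact force between the fingers and pot_base below 0.1 N), for 0.2 s.
2. the board is held by its hand rail with the prop in the third notch (value of joint board between 0.57 and 0.705 rad and x of prop_foot in the frame of easel between 0.01 and 0.0238 m and contact force between the fingers and easel above 2 N and distance between the grasp point and grip_rail below 0.075 m), for 0.3 s.
At the end, for the whole second after the job is handed in: Pots stacked upright on the table, each within 6 mm of concentric and 12 to 21.5 mm above the one below; board at rest in the third notch (slope 0.57 to 0.705, foot 10 to 23.8 mm along the easel's x); fingers still on the rail (over 2 N, TCP within 75 mm of its middle) (all of step 2 and ((horizontal distance between pot_a and pot_base below 0.006 m and z of pot_a in the frame of pot_base between 0.012 and 0.0215 m and angle between each of pot_a, pot_b's own z axis and vertical below 0.12 rad and horizontal distance between pot_b and pot_a below 0.006 m and z of pot_b in the frame of pot_a between 0.012 and 0.0215 m) or (horizontal distance between pot_b and pot_base below 0.006 m and z of pot_b in the frame of pot_base between 0.012 and 0.0215 m and angle between each of pot_b, pot_a's own z axis and vertical below 0.12 rad and horizontal distance between pot_a and pot_b below 0.006 m and z of pot_a in the frame of pot_b between 0.012 and 0.0215 m)) and angle between pot_base's own z axis and vertical below 0.1 rad and height (world z) of pot_base below 0.008 m and velocity of joint board between -0.05 and 0.05 rad/s); the arm keeps its last pose, push and grip.
It fails at once if another thing on the table is moved by more than 25 mm (distance of any of water_jar, coffee_cup, phone, jar_lid, brush_jar, brush from where it was at the start of the episode above 0.025 m).
It also fails if it takes over 67 s, if anything falls off the work surface, if the arm or the gripper's body presses on something with over 40 N, if the wrist force passes 120 N, or if a joint passes its speed limit or range.

## Working session

There is one attempt and no reset: what is moved stays moved. The work goes in short steps, Python scripts to look and compute and a tool call to move; the robot and the scene stay as the last step left them, time stands still between calls to the robot, and variables do not carry over. Pictures are saved under pics/ and viewed, at most 10 in all, crops included, and the job is handed in when it is done.

```bash
mkdir -p pics; ls; cat > h.py <<'E'
import numpy as np,cv2
from cell import state,read_camera,camera_info,job_done
from scipy.spatial.transform import Rotation as R
def K(i):
    f=192/np.tan(np.radians(i["vertical_fov"])/2)
    return np.array([[f,0,i["cx"]],[0,f,i["cy"]],[0,0,1.]])
def Rc(i):
    a=np.array(i["attitude"],float)
    return a if a.shape==(3,3) else R.from_euler('xyz',a).as_matrix()
def ray(i,uv):
    p=cv2.undistortPoints(np.array(uv,float).reshape(-1,1,2),K(i),np.array(i["dist_coeffs"],float))[:,0]
    return np.c_[p,np.ones(len(p))]@Rc(i).T
def onz(i,uv,z):
    d=ray(i,uv);o=np.array(i["origin"]);return o+d*((z-o[2])/d[:,2])[:,None]
def cloud(i,dep):
    v,u=np.mgrid[:384,:512];d=ray(i,np.stack([u,v],-1).reshape(-1,2)).reshape(384,512,3)
    return np.array(i["origin"])+d*dep[...,None]
E
python3 - <<'E'
from h import *
ims=[]
for n in("scene","side"):
    i=camera_info(n);print(n,i)
    p,d=read_camera(n);np.savez(f"/tmp/{n}.npz",p=p,d=d);cv2.imwrite(f"pics/{n}0.png",cv2.resize(p[...,::-1],(768,576)))
print(camera_info("wrist"));print(state())
E
```

```text
pics
scene {'vertical_fov': 44.278097921667175, 'cx': 252.05884041088328, 'cy': 193.57116005026782, 'dist_coeffs': array([-0.18085654,  0.        ,  0.        ,  0.        ,  0.        ]), 'origin': array([1318.03861657,  918.99592708, 1431.86589885]), 'attitude': array([-2.38845426,  0.01979158,  2.42872972])}
side {'vertical_fov': 50.373775532420886, 'cx': 251.58540195847053, 'cy': 193.04047657503975, 'dist_coeffs': array([-0.02315517,  0.        ,  0.        ,  0.        ,  0.        ]), 'origin': array([  -63.42260185, -1133.75726049,   769.00432822]), 'attitude': array([-2.08588006,  0.01046067, -0.51594578])}
{'vertical_fov': 59.95881381811052, 'cx': 256.6333826338729, 'cy': 193.98049592067952, 'dist_coeffs': array([-0.02804671,  0.        ,  0.        ,  0.        ,  0.        ]), 'origin': array([130.86055732, 615.95446958, 384.79672321]), 'attitude': array([2.87891412e+00, 1.31535916e-03, 1.24419090e+00])}
{'t': 0.1, 'joints': array([ 1.13937127e+00,  4.91490674e-01,  1.55939384e+00,  1.50727158e-05,
        1.09170012e+00, -1.05599197e-01]), 'qvel': array([-0.00113252, -0.00021338, -0.00120203, -0.00219055, -0.00020521,
        0.00033118]), 'tau': array([ 3.11040574e-03, -6.13622761e+01, -2.58608347e+01,  6.94130198e-02,
        4.69615962e-02, -2.25162898e-05]), 'eef_pos': array([199.94827045, 591.94368638, 232.92368567]), 'tcp_rot': array([-3.14060760e+00, -1.17852643e-04,  2.81575978e+00]), 'ft_force': array([-0.33406781,  0.00548328,  0.35367623]), 'moment': array([-0.03935596, -0.0310584 ,  0.00494444]), 'grip_force': 0.0, 'opening': 1.0035837825940297}
```

View pics/scene0.png

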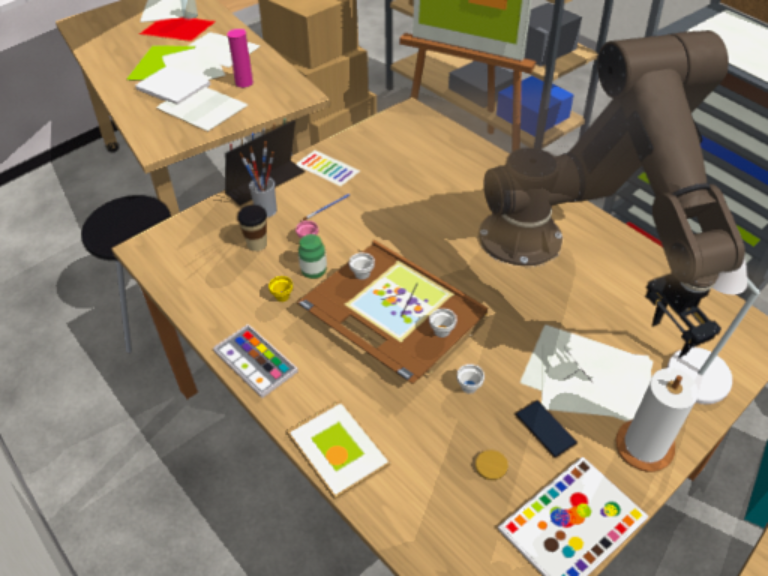

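View pics/side0.png

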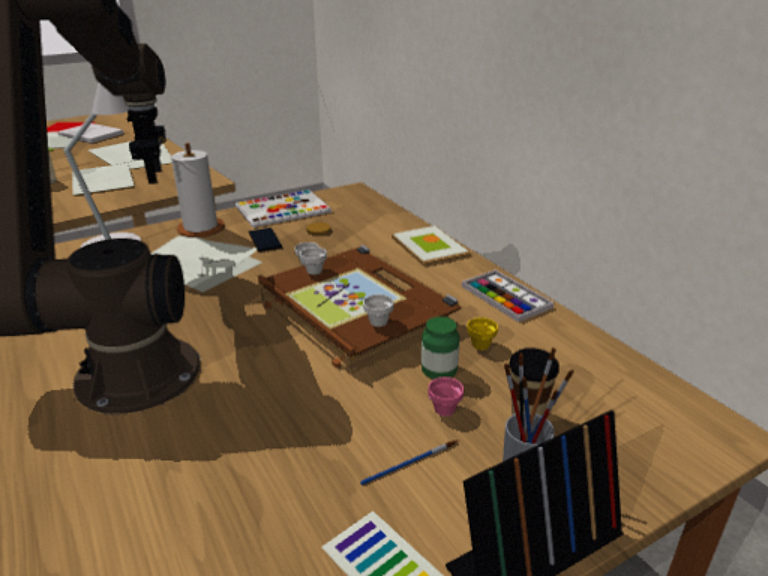

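The scene view shows the stained white pots at (361,265) and (442,322) on the board, the base pot at (469,377) and the rail slot around (365,330). The side view shows the two board pots at (377,310) and (311,258).

```bash
python3 - <<'E'
from h import *
from scipy.optimize import least_squares
def circ(P):
    r=least_squares(lambda c:np.hypot(P[:,0]-c[0],P[:,1]-c[1])-32,P[:,:2].mean(0),loss='soft_l1',f_scale=1).x
    return r
for n in("scene","side"):
    f=np.load(f"/tmp/{n}.npz");i=camera_info(n);p,d=f['p'],f['d'];C=cloud(i,d)
    hsv=cv2.cvtColor(p,cv2.COLOR_RGB2HSV)
    seeds={"scene":[(361,265,106),(442,322,106),(469,377,52)],"side":[(377,308,106),(312,256,106)]}[n]
    for u,v,z in seeds:
        c=onz(i,[(u/1.5,v/1.5)],z-5)[0]
        m=(np.hypot(C[...,0]-c[0],C[...,1]-c[1])<50)&(hsv[...,1]<90)&(d>0)
        Q=C[m];zt=np.percentile(Q[:,2],98)
        T=Q[(Q[:,2]>zt-6)];print(n,(u,v),c.round(),"ztop",zt.round(1),"rimfit",circ(T).round(1),len(T))
    # board
    m=(hsv[...,0]<14)&(hsv[...,1]>110)&(abs(C[...,2]-54)<8)&(C[...,0]>250)
    m=cv2.morphologyEx(m.astype(np.uint8),cv2.MORPH_OPEN,np.ones((3,3)))
    k,l,s,_=cv2.connectedComponentsWithStats(m);b=1+s[1:,4].argmax()
    B=C[l==b];print("board",cv2.minAreaRect(B[:,:2].astype(np.float32)),np.median(B[:,2]))
E
```

```text
scene (361, 265) [ 495. -143.  101.] ztop 108.7 rimfit [ 487.2 -149.9] 30
scene (442, 322) [474. 144. 101.] ztop 109.5 rimfit [467.7 139.7] 32
scene (469, 377) [514. 282.  47.] ztop 53.4 rimfit [509.9 281.2] 35
board ((611.8694458007812, -152.45477294921875), (170.85337829589844, 94.93191528320312), 62.56315994262695) 53.915696033812765
side (377, 308) [ 473. -172.  101.] ztop 104.3 rimfit [ 484.4 -154.4] 57
side (312, 256) [457. 124. 101.] ztop 104.6 rimfit [464.  134.4] 51
board ((506.1401672363281, -14.684036254882812), (302.1618347167969, 409.1241149902344), 5.952476501464844) 51.33016489061731
```

```bash
cat > go.py <<'E'
import sys
from h import *
s=state();x,y,z,psi=map(float,sys.argv[1:5])
M=R.from_euler('xyz',s["tcp_rot"]).as_matrix()
d=M.T@(np.array([x,y,z])-s["eef_pos"]);t=-(psi-s["tcp_rot"][2]);t=(t+np.pi)%(2*np.pi)-np.pi
print("t",round(s["t"],2),"delta",d.round(1),"turn",round(t,3),"pos",s["eef_pos"].round(1),"yaw",s["tcp_rot"].round(3),"F",s["ft_force"].round(1),"j6",s["joints"][5].round(2))
E
python3 go.py 475 165 235 1.67
```

```text
t 0.1 delta [-397.2 -316.4   -1.8] turn 1.146 pos [199.9 591.9 232.9] yaw [-3.141 -0.     2.816] F [-0.3  0.   0.4] j6 -0.11
```

The rows are not in the units I measure in: shifts go in shares of 100 cm and turns go in shares of 90 degrees. I convert before sending: -150 mm / 1000 = -0.15, -120 mm / 1000 = -0.12, 0.5 rad / 1.5708 = 0.3183.

>>> {"fn": "creep_tool", "kwargs": {"rows": [[-0.03,-0.024,0,0.0637,1],[-0.06,-0.048,0,0.1273,1],[-0.09,-0.072,0,0.191,1],[-0.12,-0.096,0,0.2546,1],[-0.15,-0.12,0,0.3183,1]]}}

```text
t: 0.52
eef_pos: [304.1, 428.8, 233.2]
tcp_rot: [-3.141, 0.0, 2.311]
ft_force: [0.0, 0.7, 1.0]
opening: 1.005
grip_force: 0.0
```

```bash
python3 go.py 475 165 235 1.67
```

```text
t 0.52 delta [-310.   -51.9   -1.7] turn 0.641 pos [304.1 428.8 233.2] yaw [-3.141  0.     2.311] F [0.  0.7 1. ] j6 0.09
```

To row units: -180 mm / 1000 = -0.18, -144 mm / 1000 = -0.144, 0.6 rad / 1.5708 = 0.382.

>>> {"fn": "creep_tool", "kwargs": {"rows": [[-0.036,-0.006,0,0.0764,1],[-0.072,-0.012,0,0.1528,1],[-0.108,-0.018,0,0.2292,1],[-0.144,-0.024,0,0.3056,1],[-0.18,-0.03,0,0.382,1]]}}

```text
t: 0.93
eef_pos: [404.2, 276.1, 233.4]
tcp_rot: [-3.141, -0.0, 1.71]
ft_force: [0.8, -0.6, -0.7]
opening: 1.0
grip_force: 0.0
```

```bash
python3 go.py 475 165 235 1.67
```

```text
t 0.93 delta [-119.9   54.6   -1.7] turn 0.04 pos [404.2 276.1 233.4] yaw [-3.141 -0.     1.71 ] F [ 0.8 -0.6 -0.7] j6 0.32
```

To row units: -120 mm / 1000 = -0.12, -90 mm / 1000 = -0.09, 0.04 rad / 1.5708 = 0.0255.

>>> {"fn": "creep_tool", "kwargs": {"rows": [[-0.03,0.014,0,0.0127,1],[-0.06,0.028,0,0.0255,1],[-0.09,0.041,0,0.0255,1],[-0.12,0.055,0,0.0255,1],[-0.12,0.055,0,0.0255,1]]}}

```text
t: 1.35
eef_pos: [477.9, 163.3, 233.2]
tcp_rot: [3.141, 0.001, 1.672]
ft_force: [-0.2, 0.0, -0.9]
opening: 1.003
grip_force: 0.0
```

```bash
python3 - <<'E'
from h import *
i=camera_info("wrist");p,d=read_camera("wrist");np.savez("/tmp/w1.npz",p=p,d=d);print(i)
cv2.imwrite("pics/w1.png",p[...,::-1]);print(state()["eef_pos"],state()["tcp_rot"])
E
```

```text
{'vertical_fov': 59.95881381811052, 'cx': 256.6333826338729, 'cy': 193.98049592067952, 'dist_coeffs': array([-0.02804671,  0.        ,  0.        ,  0.        ,  0.        ]), 'origin': array([470.23819446, 236.41370427, 385.01072653]), 'attitude': array([ 2.87823699e+00, -9.93031770e-04,  1.00800768e-01])}
[476.58411414 164.95524229 233.07817034] [-3.14122636e+00  1.12180070e-04  1.67211655e+00]
```

View pics/w1.png

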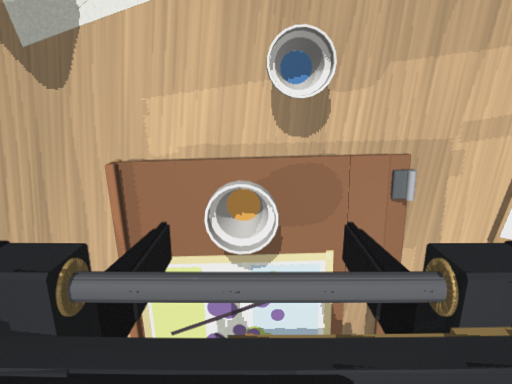

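```bash
cat >> h.py <<'E'
def rim(i,p,uv,z,rad=50):
    "outer rim ellipse centre near pixel uv -> world on plane z"
    g=p.astype(int);sat=g.max(2)-g.min(2);m=((sat<28)&(g.max(2)>95)).astype(np.uint8)
    w=np.zeros_like(m);cv2.circle(w,uv,rad,1,-1);m=cv2.morphologyEx(m&w,cv2.MORPH_OPEN,np.ones((2,2)))
    k,l,s,_=cv2.connectedComponentsWithStats(m);b=1+s[1:,4].argmax()
    c=max(cv2.findContours((l==b).astype(np.uint8),0,2)[0],key=len);e=cv2.fitEllipse(cv2.convexHull(c))
    th=np.linspace(0,2*np.pi,73)[:-1]
    E=np.array(cv2.ellipse2Poly((int(e[0][0]*16),int(e[0][1]*16)),(int(e[1][0]*8),int(e[1][1]*8)),int(e[2]),0,360,5))/16
    W=onz(i,E,z);c0=W[:-1].mean(0);r=np.hypot(*(W-c0)[:,:2].T)
    print("ell",np.round(e[0],1),np.round(e[1],1),"world",c0.round(1),"r",r.min().round(1),r.max().round(1));return c0
E
python3 - <<'E'
from h import *
i=camera_info("wrist");f=np.load("/tmp/w1.npz");p=f['p'];C=cloud(i,f['d'])
rim(i,p,(242,217),106);rim(i,p,(301,61),52)
for u,v in[(242,140),(300,120),(410,160),(330,200),(207,217),(301,95)]:print((u,v),C[v,u].round(1))
E
```

```text
ell [242.3 218.4] [73.7 74.7] world [466.3 139.2 106. ] r 32.9 35.2
ell [302.   62.1] [69.5 74.8] world [507.7 280.5  52. ] r 32.5 33.5
(242, 140) [4.564e+02 1.971e+02 2.000e-01]
(300, 120) [5.196e+02 2.262e+02 4.000e-01]
(410, 160) [628.5 200.2  53.8]
(330, 200) [554.3 150.6  54. ]
(207, 217) [434.9 137.3 104.4]
(301, 95) [512.3 251.7  39.1]
```

The wrist view shows the ochre pot's rim at (242,217) and the blue base pot's rim at (301,61), both clear of the fingers.

```bash
python3 go.py 466.3 139.2 105 1.672
```

```text
t 1.4 delta [-24.6 -12.8 128.1] turn 0.0 pos [476.6 165.  233.1] yaw [-3.141  0.     1.672] F [-0.2 -0.3  0.2] j6 0.1
```

To row units: 118 mm / 1000 = 0.118, 94 mm / 1000 = 0.094.

>>> {"fn": "creep_tool", "kwargs": {"rows": [[-0.012,-0.006,0,0,1],[-0.0246,-0.0128,0.02,0,1],[-0.0246,-0.0128,0.058,0,1],[-0.0246,-0.0128,0.094,0,1],[-0.0246,-0.0128,0.118,0,1]]}}

```text
t: 1.82
eef_pos: [463.4, 141.3, 113.4]
tcp_rot: [-3.14, 0.0, 1.677]
ft_force: [0.9, -0.0, -0.8]
opening: 1.0
grip_force: 0.0
```

>>> {"fn": "creep_tool", "kwargs": {"rows": [[0,0,0.01,0,1],[0,0,0.01,0,1],[0,0,0.01,0,0.5],[0,0,0.01,0,0.5],[0,0,0.01,0,0.5]]}}

```text
t: 2.23
eef_pos: [465.6, 141.5, 106.6]
tcp_rot: [3.14, -0.0, 1.676]
ft_force: [-0.1, -0.5, -0.1]
opening: 0.845
grip_force: 0.0
```

>>> {"fn": "creep_tool", "kwargs": {"rows": [[0,0,0,0,0.5],[0,0,0,0,0.5],[0,0,0,0,0.5]]}}

```text
t: 2.48
eef_pos: [465.6, 141.3, 106.1]
tcp_rot: [3.14, -0.0, 1.676]
ft_force: [-0.6, 1.0, 6.8]
opening: 0.68
grip_force: 30.0
```

To row units: -50 mm / 1000 = -0.05, -35 mm / 1000 = -0.035.

>>> {"fn": "creep_tool", "kwargs": {"rows": [[0,0,-0.012,0,0.5],[0,0,-0.035,0,0.5],[0,0,-0.05,0,0.5],[0,0,-0.05,0,0.5]]}}

```text
t: 2.82
eef_pos: [466.3, 141.4, 157.9]
tcp_rot: [3.137, -0.0, 1.676]
ft_force: [0.7, 0.8, -0.9]
opening: 0.679
grip_force: 30.0
```

```bash
python3 go.py 507.7 282.7 155 1.676
```

```text
t 2.82 delta [136.2  56.    3.2] turn -0.0 pos [466.3 141.4 157.9] yaw [ 3.137 -0.     1.676] F [ 0.7  0.8 -0.9] j6 0.05
```

To row units: 136 mm / 1000 = 0.136, 125 mm / 1000 = 0.125.

>>> {"fn": "creep_tool", "kwargs": {"rows": [[0.025,0.01,0,0,0.5],[0.06,0.025,0,0,0.5],[0.095,0.039,0,0,0.5],[0.125,0.051,0,0,0.5],[0.136,0.056,0,0,0.5]]}}

```text
t: 3.23
eef_pos: [507.2, 285.6, 154.5]
tcp_rot: [3.141, -0.001, 1.678]
ft_force: [-0.5, -1.6, -1.4]
opening: 0.68
grip_force: 30.0
```

>>> {"fn": "creep_tool", "kwargs": {"rows": [[0,0,0,0,0.5],[0,0,0,0,0.5]]}}

```text
t: 3.4
eef_pos: [506.1, 282.0, 154.4]
tcp_rot: [-3.14, 0.001, 1.677]
ft_force: [-0.3, 0.2, -0.4]
opening: 0.682
grip_force: 30.0
```

```bash
python3 go.py 507.7 282.7 68.6 1.676; python3 - <<'E'
from h import *
i=camera_info("wrist");p,d=read_camera("wrist");cv2.imwrite("pics/w2.png",p[...,::-1])
E
```

```text
t 3.4 delta [ 0.5  1.8 85.8] turn 0.001 pos [506.1 282.  154.4] yaw [-3.140e+00  1.000e-03  1.677e+00] F [-0.3  0.2 -0.4] j6 0.29
```

View pics/w2.png

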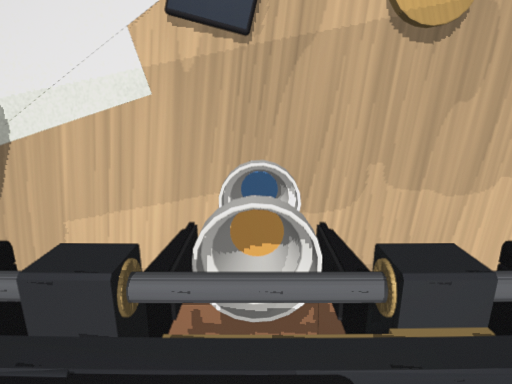

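The view shows the held pot (257,258) directly above the base pot (260,196), so they line up sideways. I'm lowering it now.

To row units: 78 mm / 1000 = 0.078, 74 mm / 1000 = 0.074.

>>> {"fn": "creep_tool", "kwargs": {"rows": [[0.0005,0.0018,0.02,0,0.5],[0.0005,0.0018,0.045,0,0.5],[0.0005,0.0018,0.062,0,0.5],[0.0005,0.0018,0.074,0,0.5],[0.0005,0.0018,0.078,0,0.5]]}}

```text
t: 3.87
eef_pos: [507.6, 281.2, 75.7]
tcp_rot: [-3.139, 0.001, 1.674]
ft_force: [0.4, 0.1, -0.2]
opening: 0.684
grip_force: 30.0
```

>>> {"fn": "creep_tool", "kwargs": {"rows": [[0,0,0.003,0,0.5],[0,0,0.006,0,0.5],[0,0,0.0075,0,0.5],[0,0,0.0075,0,0.5]]}}

```text
t: 4.2
eef_pos: [508.5, 282.9, 70.8]
tcp_rot: [3.141, -0.0, 1.676]
ft_force: [-1.7, 0.6, 3.2]
opening: 0.68
grip_force: 31.5
```

```bash
python3 go.py 507.7 282.7 68.6 1.676
```

```text
t 4.2 delta [-0.1 -0.8  2.2] turn -0.0 pos [508.5 282.9  70.8] yaw [ 3.141 -0.     1.676] F [-1.7  0.6  3.2] j6 0.29
```

To row units: 1.5 mm / 1000 = 0.0015.

>>> {"fn": "creep_tool", "kwargs": {"rows": [[0,0,0.0015,0,0.5],[0,0,0.0015,0,0.9],[0,0,0.0015,0,1],[0,0,0.0015,0,1]]}}

```text
t: 4.53
eef_pos: [508.9, 283.1, 69.4]
tcp_rot: [3.14, -0.001, 1.676]
ft_force: [0.6, 0.9, 0.1]
opening: 0.835
grip_force: 0.0
```

>>> {"fn": "creep_tool", "kwargs": {"rows": [[0,0,-0.03,0,1],[0,0,-0.065,0,1],[0,0,-0.1,0,1],[0,0,-0.13,0,1],[0,0,-0.15,0,1]]}}

```text
t: 4.95
eef_pos: [509.0, 283.1, 222.0]
tcp_rot: [3.138, -0.001, 1.676]
ft_force: [0.3, -0.1, -0.6]
opening: 1.0
grip_force: 0.0
```

```bash
python3 - <<'E'
from h import *
i=camera_info("wrist");p,d=read_camera("wrist");cv2.imwrite("pics/w3.png",p[...,::-1])
print(i["origin"],i["attitude"])
try: 
  g=cloud(i,d); m=(abs(g[...,0]-508)<45)&(abs(g[...,1]-282)<45)&(g[...,2]>45)&(g[...,2]<90); v,u=np.where(m);print(u.mean(),v.mean(),np.percentile(g[m][:,2],[50,95,99])); rim(i,p,(int(u.mean()),int(v.mean())),68.5,70)
except Exception as e:print(e)
E
python3 go.py 485 -152 230 1.675
```

```text
[500.61848785 355.86004732 373.90655803] [ 2.87998294 -0.00418134  0.10423562]
255.0140105078809 188.64492119089317 [54.87648665 69.52616741 70.1753839 ]
ell [256.3 187.7] [69.  72.5] world [509.5 280.2  68.5] r 32.5 35.8
t 5.0 delta [-430.6  -70.4   -6.7] turn 0.001 pos [509.9 283.6 224.8] yaw [ 3.134e+00 -2.000e-03  1.676e+00] F [0.1 0.2 3.3] j6 0.29
```

View pics/w3.png

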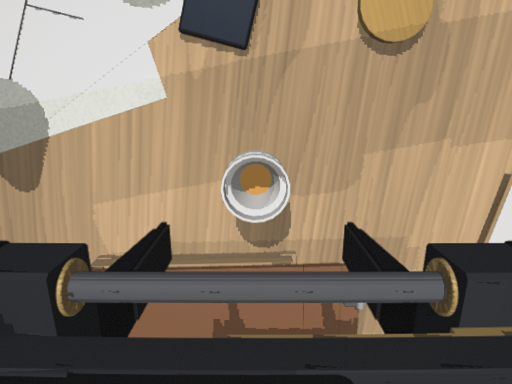

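The pot is nested upright on the base: one rim at (256,188), about 69 mm high. Next is pot_a.

To row units: -190 mm / 1000 = -0.19, -110 mm / 1000 = -0.11.

>>> {"fn": "creep_tool", "kwargs": {"rows": [[-0.03,-0.005,-0.005,0,1],[-0.07,-0.012,-0.005,0,1],[-0.11,-0.018,-0.005,0,1],[-0.15,-0.025,-0.005,0,1],[-0.19,-0.031,-0.005,0,1]]}}

```text
t: 5.42
eef_pos: [496.9, 89.2, 223.6]
tcp_rot: [3.141, 0.0, 1.676]
ft_force: [1.3, -0.1, 0.5]
opening: 1.003
grip_force: 0.0
```

>>> {"fn": "creep_tool", "kwargs": {"rows": [[-0.04,-0.007,0,0,1],[-0.08,-0.013,0,0,1],[-0.12,-0.02,0,0,1],[-0.16,-0.027,0,0,1],[-0.2,-0.033,0,0,1]]}}

```text
t: 5.83
eef_pos: [485.0, -113.5, 223.6]
tcp_rot: [3.141, 0.0, 1.676]
ft_force: [0.9, 0.3, -0.5]
opening: 0.999
grip_force: 0.0
```

>>> {"fn": "creep_tool", "kwargs": {"rows": [[0,0,0,0,1],[0,0,0,0,1],[0,0,0,0,1]]}}

```text
t: 6.08
eef_pos: [485.5, -111.4, 223.4]
tcp_rot: [3.142, -0.0, 1.675]
ft_force: [0.5, 0.4, 0.0]
opening: 0.999
grip_force: 0.0
```

```bash
python3 - <<'E'
from h import *
i=camera_info("wrist");p,d=read_camera("wrist");cv2.imwrite("pics/w4.png",p[...,::-1]);np.savez("/tmp/w4.npz",p=p,d=d)
K_=K(i);q=cv2.projectPoints(np.array([[485.,-152,106]]),*(lambda r:(cv2.Rodrigues(r)[0],-r@np.array(i["origin"])))(Rc(i).T),K_,i["dist_coeffs"])[0].ravel();print(q)
rim(i,p,(int(q[0]),int(q[1])),106,46)
E
python3 go.py 485 -152 105 1.675
```

```text
[251.30654618 239.81692353]
ell [255.  239.4] [75.2 75.9] world [ 488.2 -151.8  106. ] r 32.7 36.0
t 6.13 delta [-40.9  -5.  118.4] turn 0.001 pos [ 485.6 -110.8  223.4] yaw [ 3.142 -0.     1.676] F [-0.6  0.4 -0.4] j6 -0.46
```

View pics/w4.png

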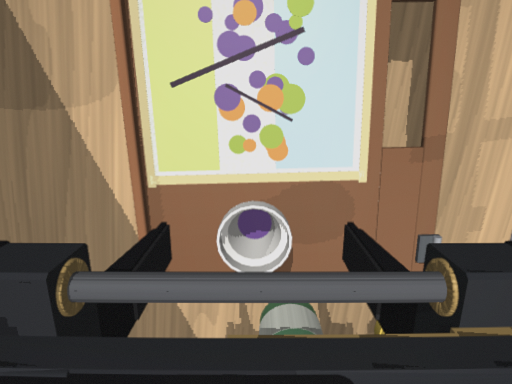

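The view shows pot_a with its violet stain at (255,239), and the jar at (290,330) clear of both fingers. The hand slot's near end is visible at (408,148).

To row units: 110 mm / 1000 = 0.11, 94 mm / 1000 = 0.094.

>>> {"fn": "creep_tool", "kwargs": {"rows": [[-0.02,-0.002,0,0,1],[-0.0408,-0.0025,0.02,0,1],[-0.0413,-0.0025,0.058,0,1],[-0.0413,-0.0025,0.094,0,1],[-0.0413,-0.0025,0.11,0,1]]}}

```text
t: 6.55
eef_pos: [486.5, -151.0, 110.2]
tcp_rot: [-3.139, -0.002, 1.678]
ft_force: [-0.3, -0.1, 0.2]
opening: 1.002
grip_force: 0.0
```

>>> {"fn": "creep_tool", "kwargs": {"rows": [[0,0,0.0075,0,1],[0,0,0.0075,0,1],[0,0,0.0075,0,0.5],[0,0,0.0075,0,0.5],[0,0,0.0075,0,0.5]]}}

```text
t: 6.97
eef_pos: [488.2, -152.8, 107.2]
tcp_rot: [3.14, 0.001, 1.676]
ft_force: [-0.5, -0.8, 0.5]
opening: 0.842
grip_force: 0.0
```

>>> {"fn": "creep_tool", "kwargs": {"rows": [[0,0,0,0,0.5],[0,0,0,0,0.5],[0,0,0,0,0.5]]}}

```text
t: 7.22
eef_pos: [487.8, -153.0, 106.6]
tcp_rot: [3.141, 0.0, 1.676]
ft_force: [-0.2, 1.6, 6.4]
opening: 0.687
grip_force: 30.0
```

>>> {"fn": "creep_tool", "kwargs": {"rows": [[0,0,-0.012,0,0.5],[0,0,-0.035,0,0.5],[0,0,-0.065,0,0.5],[0,0,-0.075,0,0.5],[0,0,-0.075,0,0.5]]}}

```text
t: 7.63
eef_pos: [488.4, -153.3, 183.1]
tcp_rot: [3.138, 0.002, 1.676]
ft_force: [-0.2, 1.3, -0.8]
opening: 0.683
grip_force: 30.0
```

```bash
python3 go.py 509.5 281 175 1.675
```

```text
t 7.63 delta [429.7  66.5   7.4] turn 0.001 pos [ 488.4 -153.3  183.1] yaw [3.138e+00 2.000e-03 1.676e+00] F [-0.2  1.3 -0.8] j6 -0.54
```

To row units: 175 mm / 1000 = 0.175, 135 mm / 1000 = 0.135.

>>> {"fn": "creep_tool", "kwargs": {"rows": [[0.02,0.003,0,0,0.5],[0.055,0.009,0,0,0.5],[0.095,0.015,0,0,0.5],[0.135,0.021,0,0,0.5],[0.175,0.027,0,0,0.5]]}}

```text
t: 8.05
eef_pos: [495.3, 25.5, 179.5]
tcp_rot: [-3.14, -0.0, 1.675]
ft_force: [0.2, 0.1, -0.3]
opening: 0.692
grip_force: 30.0
```

>>> {"fn": "creep_tool", "kwargs": {"rows": [[0.04,0.006,0,0,0.5],[0.08,0.012,0,0,0.5],[0.12,0.018,0,0,0.5],[0.16,0.024,0,0,0.5],[0.19,0.03,0,0,0.5]]}}

```text
t: 8.47
eef_pos: [505.0, 218.8, 179.4]
tcp_rot: [-3.14, 0.0, 1.677]
ft_force: [0.7, 0.5, -1.4]
opening: 0.686
grip_force: 30.0
```

>>> {"fn": "creep_tool", "kwargs": {"rows": [[0.025,0.004,0,0,0.5],[0.045,0.007,0,0,0.5],[0.058,0.009,0,0,0.5],[0.063,0.01,0,0,0.5],[0.063,0.01,0,0,0.5]]}}

```text
t: 8.88
eef_pos: [509.1, 280.1, 179.9]
tcp_rot: [-3.14, 0.0, 1.677]
ft_force: [-0.5, -0.1, -0.8]
opening: 0.689
grip_force: 30.0
```

```bash
python3 go.py 509.5 279 85 1.675
```

```text
t 8.88 delta [-1.1  0.4 94.9] turn 0.002 pos [509.1 280.1 179.9] yaw [-3.14   0.     1.677] F [-0.5 -0.1 -0.8] j6 0.28
```

To row units: 86 mm / 1000 = 0.086, 82 mm / 1000 = 0.082.

>>> {"fn": "creep_tool", "kwargs": {"rows": [[-0.001,0.0004,0.02,0,0.5],[-0.001,0.0004,0.05,0,0.5],[-0.001,0.0004,0.07,0,0.5],[-0.001,0.0004,0.082,0,0.5],[-0.001,0.0004,0.086,0,0.5]]}}

```text
t: 9.3
eef_pos: [509.2, 277.1, 92.8]
tcp_rot: [-3.138, 0.001, 1.674]
ft_force: [0.4, -0.6, -1.2]
opening: 0.687
grip_force: 30.0
```

>>> {"fn": "creep_tool", "kwargs": {"rows": [[0,0,0.003,0,0.5],[0,0,0.006,0,0.5],[0,0,0.0085,0,0.5],[0,0,0.0085,0,0.5]]}}

```text
t: 9.63
eef_pos: [510.0, 278.7, 87.0]
tcp_rot: [3.141, -0.0, 1.676]
ft_force: [0.1, -0.5, 2.5]
opening: 0.686
grip_force: 31.3
```

```bash
python3 go.py 509.5 279 85 1.676
```

```text
t 9.63 delta [ 0.4 -0.4  2. ] turn -0.0 pos [510.  278.7  87. ] yaw [ 3.141 -0.     1.676] F [ 0.1 -0.5  2.5] j6 0.28
```

To row units: 1.5 mm / 1000 = 0.0015.

>>> {"fn": "creep_tool", "kwargs": {"rows": [[0,0,0.0015,0,0.5],[0,0,0.0015,0,0.9],[0,0,0.0015,0,1],[0,0,0.0015,0,1]]}}

```text
t: 9.97
eef_pos: [510.3, 279.0, 85.8]
tcp_rot: [3.14, -0.001, 1.676]
ft_force: [-0.8, 0.3, -0.6]
opening: 0.844
grip_force: 0.0
```

>>> {"fn": "creep_tool", "kwargs": {"rows": [[0,0,-0.025,0,1],[0,0,-0.06,0,1],[0,0,-0.095,0,1],[0,0,-0.12,0,1],[0,0,-0.135,0,1]]}}

```text
t: 10.38
eef_pos: [510.4, 279.1, 223.4]
tcp_rot: [3.137, -0.001, 1.676]
ft_force: [-0.6, 0.5, -1.0]
opening: 0.996
grip_force: 0.0
```

>>> {"fn": "creep_tool", "kwargs": {"rows": [[0,0,0,0,1],[0,0,0,0,1],[0,0,0,0,1]]}}

```text
t: 10.63
eef_pos: [509.4, 278.6, 218.9]
tcp_rot: [-3.14, 0.0, 1.676]
ft_force: [0.2, -0.4, 0.1]
opening: 0.999
grip_force: 0.0
```

```bash
python3 - <<'E'
from h import *
i=camera_info("wrist");p,d=read_camera("wrist");cv2.imwrite("pics/w5.png",p[...,::-1])
g=cloud(i,d); m=(abs(g[...,0]-508)<45)&(abs(g[...,1]-282)<45)&(g[...,2]>65)&(g[...,2]<105); v,u=np.where(m);print(u.mean(),v.mean(),np.percentile(g[m][:,2],[50,95,99])); rim(i,p,(int(u.mean()),int(v.mean())),85,70)
# slot from w4-like view & board from scene
n="scene";i=camera_info(n);p,d=read_camera(n);np.savez("/tmp/scene1.npz",p=p,d=d)
C=cloud(i,d);z=C[...,2];m=(abs(C[...,0]-509)<45)&(abs(C[...,1]-280)<45)
print("stack scene top",np.percentile(z[m],[99,99.8]))
cv2.imwrite("pics/sc1.png",cv2.resize(p[130:280,180:340,::-1],(800,750))[:600])
E
python3 go.py 640 -10 225 1.675
```

```text
255.6410472972973 189.74113175675674 [71.75803058 85.94441189 86.52367421]
ell [257.2 186.8] [73.4 79.3] world [509.4 281.2  85. ] r 32.4 36.7
stack scene top [539.3437742  554.82357039]
t 10.73 delta [-300.7   99.6   -6.5] turn 0.001 pos [509.4 278.6 218.6] yaw [-3.140e+00  1.000e-03  1.676e+00] F [ 0.1 -0.1  0.4] j6 0.28
```

View pics/sc1.png

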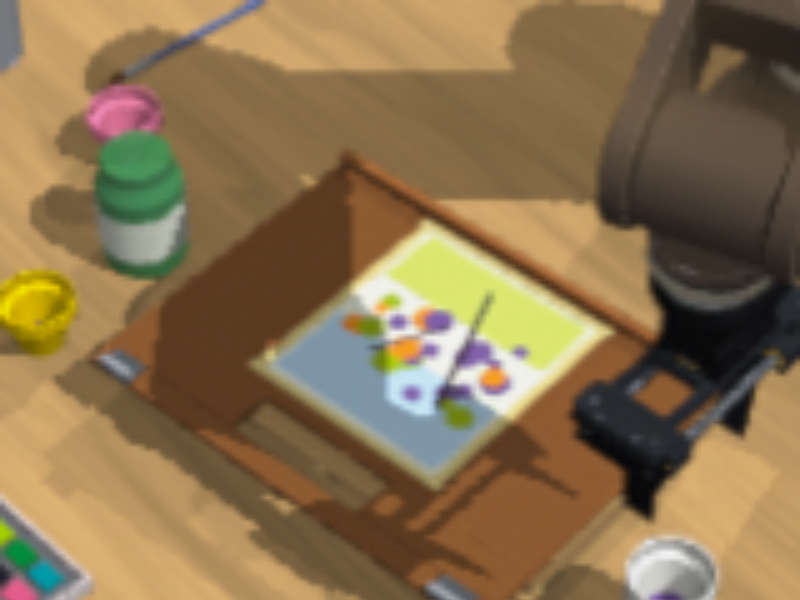

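The three pots stand as one stack, with the top rim at about 86 mm. The crop shows the hand slot from (250,420) to (380,490), its rail just outside it, and the jar untouched. Going to hover by the rail.

To row units: -182 mm / 1000 = -0.182, -144 mm / 1000 = -0.144.

>>> {"fn": "creep_tool", "kwargs": {"rows": [[-0.03,0.008,0,0,1],[-0.068,0.017,0,0,1],[-0.106,0.026,0,0,1],[-0.144,0.035,0,0,1],[-0.182,0.044,0,0,1]]}}

```text
t: 11.15
eef_pos: [572.8, 100.7, 218.8]
tcp_rot: [-3.14, -0.0, 1.676]
ft_force: [0.3, 0.3, 0.6]
opening: 0.998
grip_force: 0.0
```

>>> {"fn": "creep_tool", "kwargs": {"rows": [[-0.038,0.009,0,0,1],[-0.076,0.018,0,0,1],[-0.114,0.027,0,0,1],[-0.15,0.036,0,0,1],[-0.165,0.04,0,0,1]]}}

```text
t: 11.57
eef_pos: [630.5, -61.6, 218.5]
tcp_rot: [-3.14, 0.0, 1.673]
ft_force: [-0.5, -0.1, -0.7]
opening: 1.002
grip_force: 0.0
```

>>> {"fn": "creep_tool", "kwargs": {"rows": [[0,0,0,0,1],[0,0,0,0,1],[0,0,0,0,1]]}}

```text
t: 11.82
eef_pos: [629.2, -56.3, 219.3]
tcp_rot: [-3.14, -0.001, 1.676]
ft_force: [1.1, 1.3, 0.5]
opening: 0.996
grip_force: 0.0
```

```bash
python3 - <<'E'
from h import *
i=camera_info("wrist");p,d=read_camera("wrist");cv2.imwrite("pics/w6.png",p[...,::-1]);np.savez("/tmp/w6.npz",p=p,d=d,o=i["origin"],a=i["attitude"])
E
python3 go.py 640 -10 225 1.675
```

```text
t 11.87 delta [44.6 15.5 -5.4] turn 0.002 pos [629.3 -56.  219.6] yaw [-3.141e+00 -1.000e-03  1.677e+00] F [ 0.6 -0.2 -0. ] j6 -0.3
```

View pics/w6.png

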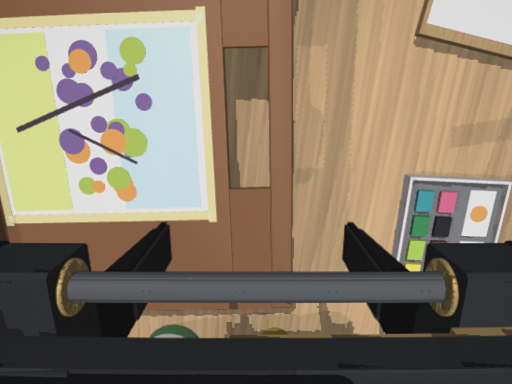

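The view shows the hand slot with corners about (224,47), (269,46), (271,187) and (231,187). The board's far edge is at column 293.

```bash
python3 - <<'E'
from h import *
f=np.load("/tmp/w6.npz");i=dict(camera_info("wrist"));i["origin"]=f['o'];i["attitude"]=f['a']
g=cv2.cvtColor(f['p'],cv2.COLOR_RGB2HSV)
for v in(60,120,180):print(v,[tuple(g[v,u]) for u in range(264,300,3)])
print(onz(i,[(224,47),(269.5,46),(271,187),(231,187),(292,60),(293,117),(294,180),(294,300)],54).round(1))
C=cloud(i,f['d'])
for v in(60,117,180):
    r=C[v];print([ (u,r[u].round(0).tolist()) for u in(226,232,266,269,272,290,292,294,296)])
E
```

```text
60 [(np.uint8(17), np.uint8(89), np.uint8(117)), (np.uint8(16), np.uint8(92), np.uint8(117)), (np.uint8(12), np.uint8(111), np.uint8(147)), (np.uint8(12), np.uint8(111), np.uint8(149)), (np.uint8(12), np.uint8(110), np.uint8(148)), (np.uint8(12), np.uint8(112), np.uint8(148)), (np.uint8(12), np.uint8(112), np.uint8(146)), (np.uint8(13), np.uint8(110), np.uint8(144)), (np.uint8(12), np.uint8(112), np.uint8(144)), (np.uint8(12), np.uint8(121), np.uint8(118)), (np.uint8(17), np.uint8(93), np.uint8(162)), (np.uint8(17), np.uint8(91), np.uint8(168))]
120 [(np.uint8(17), np.uint8(93), np.uint8(161)), (np.uint8(17), np.uint8(91), np.uint8(182)), (np.uint8(12), np.uint8(119), np.uint8(124)), (np.uint8(12), np.uint8(114), np.uint8(145)), (np.uint8(12), np.uint8(114), np.uint8(148)), (np.uint8(12), np.uint8(114), np.uint8(147)), (np.uint8(12), np.uint8(113), np.uint8(147)), (np.uint8(13), np.uint8(113), np.uint8(144)), (np.uint8(12), np.uint8(113), np.uint8(142)), (np.uint8(12), np.uint8(119), np.uint8(116)), (np.uint8(17), np.uint8(92), np.uint8(150)), (np.uint8(17), np.uint8(92), np.uint8(17
[... 802 characters left out ...]
0]), (266, [626.0, 63.0, 1.0]), (269, [628.0, 56.0, 55.0]), (272, [631.0, 57.0, 56.0]), (290, [647.0, 58.0, 54.0]), (292, [649.0, 59.0, 53.0]), (294, [655.0, 66.0, -0.0]), (296, [658.0, 66.0, -0.0])]
[(226, [594.0, 2.0, 49.0]), (232, [596.0, 1.0, 0.0]), (266, [633.0, 5.0, 0.0]), (269, [634.0, 7.0, 53.0]), (272, [637.0, 7.0, 56.0]), (290, [653.0, 9.0, 53.0]), (292, [655.0, 9.0, 52.0]), (294, [663.0, 8.0, -1.0]), (296, [665.0, 8.0, -1.0])]
[(226, [599.0, -57.0, 54.0]), (232, [602.0, -69.0, 1.0]), (266, [641.0, -65.0, 1.0]), (269, [644.0, -65.0, -0.0]), (272, [644.0, -52.0, 54.0]), (290, [661.0, -51.0, 53.0]), (292, [670.0, -62.0, -0.0]), (294, [672.0, -62.0, 0.0]), (296, [675.0, -61.0, -0.0])]
```

To row units: 61.8 mm / 1000 = 0.0618, 50 mm / 1000 = 0.05, -0.023 rad / 1.5708 = -0.0146.

>>> {"fn": "creep_tool", "kwargs": {"rows": [[0.03,0.008,0,-0.0146,0.53],[0.0618,0.0092,0,-0.0146,0.53],[0.0618,0.0092,0,-0.0146,0.53],[0.0618,0.0092,0.02,-0.0146,0.53],[0.0618,0.0092,0.05,-0.0146,0.53]]}}

```text
t: 12.28
eef_pos: [633.2, 6.8, 172.1]
tcp_rot: [3.136, 0.001, 1.702]
ft_force: [0.7, -0.2, -1.3]
opening: 0.702
grip_force: 0.0
```

```bash
python3 go.py 646 5.5 50 1.699
```

```text
t 12.28 delta [ -2.8  11.8 122.2] turn 0.003 pos [633.2   6.8 172.1] yaw [3.136e+00 1.000e-03 1.702e+00] F [ 0.7 -0.2 -1.3] j6 -0.22
```

To row units: 40 mm / 1000 = 0.04, 20 mm / 1000 = 0.02.

>>> {"fn": "creep_tool", "kwargs": {"rows": [[-0.0023,0.011,0.02,0,0.53],[-0.0023,0.0113,0.04,0,0.53],[-0.0023,0.0113,0.04,0,0.53],[-0.0023,0.0113,0.04,0,0.53]]}}

```text
t: 12.62
eef_pos: [643.3, 5.0, 129.6]
tcp_rot: [-3.14, -0.0, 1.7]
ft_force: [0.1, -0.4, 0.3]
opening: 0.536
grip_force: 0.0
```

```bash
python3 go.py 646 5.5 50 1.699
```

```text
t 12.62 delta [ 0.2  2.9 79.6] turn 0.001 pos [643.3   5.  129.6] yaw [-3.14 -0.    1.7 ] F [ 0.1 -0.4  0.3] j6 -0.22
```

To row units: 79.5 mm / 1000 = 0.0795, 78 mm / 1000 = 0.078.

>>> {"fn": "creep_tool", "kwargs": {"rows": [[0,0.0027,0.02,0,0.53],[0,0.0027,0.045,0,0.53],[0,0.0027,0.066,0,0.53],[0,0.0027,0.078,0,0.53],[0,0.0027,0.0795,0,0.53]]}}

```text
t: 13.03
eef_pos: [646.1, 4.8, 49.7]
tcp_rot: [-3.14, -0.0, 1.699]
ft_force: [-0.0, 0.3, -0.1]
opening: 0.53
grip_force: 0.0
```

>>> {"fn": "creep_tool", "kwargs": {"rows": [[0,0,0,0,0.53],[0,0,0,0,0.1],[0,0,0,0,0.1],[0,0,0,0,0.1],[0,0,0,0,0.1]]}}

```text
t: 13.45
eef_pos: [646.9, 4.5, 51.3]
tcp_rot: [3.14, 0.0, 1.699]
ft_force: [-0.2, 0.4, -0.3]
opening: 0.305
grip_force: 0.0
```

>>> {"fn": "creep_tool", "kwargs": {"rows": [[0,0,0,0,0.1],[0,0,0,0,0.1]]}}

```text
t: 13.62
eef_pos: [645.1, 4.3, 50.9]
tcp_rot: [-3.138, -0.0, 1.699]
ft_force: [-8.6, -2.3, 8.5]
opening: 0.229
grip_force: 30.0
```

```bash
python3 go.py 646 5.5 50 1.699
```

```text
t 13.62 delta [1.1 1.1 0.9] turn 0.0 pos [645.1   4.3  50.9] yaw [-3.138 -0.     1.699] F [-8.6 -2.3  8.5] j6 -0.22
```

To row units: -80 mm / 1000 = -0.08, -64 mm / 1000 = -0.064.

>>> {"fn": "creep_tool", "kwargs": {"rows": [[0,-0.001,-0.01,0,0.1],[0,-0.002,-0.028,0,0.1],[0,-0.005,-0.046,0,0.1],[0,-0.009,-0.064,0,0.1],[0,-0.014,-0.08,0,0.1]]}}

```text
t: 14.03
eef_pos: [633.2, 2.8, 131.7]
tcp_rot: [3.14, -0.0, 1.699]
ft_force: [4.4, 1.4, -3.7]
opening: 0.227
grip_force: 30.0
```

>>> {"fn": "creep_tool", "kwargs": {"rows": [[0,0,0,0,0.1],[0,0,0,0,0.1]]}}

```text
t: 14.2
eef_pos: [633.3, 2.8, 131.6]
tcp_rot: [3.139, 0.0, 1.699]
ft_force: [2.7, 1.5, -1.8]
opening: 0.227
grip_force: 30.0
```

```bash
python3 - <<'E'
from h import *
i=camera_info("wrist");p,d=read_camera("wrist");C=cloud(i,d)
for v in(60,117,170):print([(u,C[v,u].round(0).tolist()) for u in range(60,330,30)])
E
```

```text
[(60, [523.0, 85.0, 106.0]), (90, [540.0, 87.0, 111.0]), (120, [557.0, 88.0, 115.0]), (150, [572.0, 89.0, 118.0]), (180, [587.0, 91.0, 124.0]), (210, [601.0, 92.0, 127.0]), (240, [614.0, 93.0, 131.0]), (270, [627.0, 94.0, 133.0]), (300, [654.0, 114.0, -0.0])]
[(60, [521.0, 57.0, 104.0]), (90, [540.0, 59.0, 110.0]), (120, [557.0, 61.0, 114.0]), (150, [573.0, 63.0, 118.0]), (180, [589.0, 65.0, 124.0]), (210, [603.0, 67.0, 127.0]), (240, [617.0, 69.0, 130.0]), (270, [630.0, 71.0, 134.0]), (300, [661.0, 70.0, 1.0])]
[(60, [520.0, 28.0, 104.0]), (90, [540.0, 31.0, 109.0]), (120, [557.0, 34.0, 113.0]), (150, [574.0, 37.0, 118.0]), (180, [566.0, 13.0, 1.0]), (210, [591.0, 16.0, 0.0]), (240, [620.0, 46.0, 132.0]), (270, [634.0, 48.0, 134.0]), (300, [669.0, 26.0, -1.0])]
```

```bash
cat > slope.py <<'E'
from h import *
i=camera_info("wrist");p,d=read_camera("wrist");C=cloud(i,d)[40:150,40:200].reshape(-1,3);z=C[:,2]
m=z>40
for _ in range(4):
    a=np.linalg.lstsq(np.c_[C[m][:,:2],np.ones(m.sum())],z[m],rcond=None)[0];m=abs(np.c_[C[:,:2],np.ones(len(C))]@a-z)<4
print("slope",np.arctan(np.hypot(a[0],a[1])),m.sum())
E
```

>>> {"fn": "creep_tool", "kwargs": {"rows": [[0,-0.003,-0.009,0,0.1],[0,-0.006,-0.018,0,0.1],[0,-0.009,-0.027,0,0.1],[0,-0.013,-0.036,0,0.1],[0,-0.017,-0.043,0,0.1]]}}

```text
t: 14.67
eef_pos: [617.8, 0.7, 173.8]
tcp_rot: [3.137, 0.0, 1.699]
ft_force: [12.2, 4.4, -0.6]
opening: 0.228
grip_force: 30.0
```

```bash
python3 slope.py; python3 go.py 630 3 219.5 1.699
```

```text
slope 0.4166602759393385 16593
t 14.72 delta [  0.7  13.1 -44.4] turn -0.0 pos [617.3   0.7 175. ] yaw [3.137 0.    1.699] F [ 6.1  3.2 -1.1] j6 -0.23
```

To row units: -20 mm / 1000 = -0.02, -14 mm / 1000 = -0.014.

>>> {"fn": "creep_tool", "kwargs": {"rows": [[0,-0.001,-0.007,0,0.1],[0,-0.003,-0.014,0,0.1],[0,-0.005,-0.02,0,0.1],[0,-0.005,-0.02,0,0.1]]}}

```text
t: 15.05
eef_pos: [608.8, -0.3, 192.8]
tcp_rot: [-3.136, -0.001, 1.699]
ft_force: [-5.5, -2.0, -8.7]
opening: 0.226
grip_force: 30.0
```

```bash
python3 slope.py;python3 slope.py; python3 go.py 630 3 219.5 1.699
```

```text
slope 0.4896776012289518 16732
slope 0.4882955024726658 16745
t 15.15 delta [  0.6  21.  -27.3] turn -0.0 pos [ 6.091e+02 -3.000e-01  1.923e+02] yaw [-3.136e+00 -1.000e-03  1.699e+00] F [-6.  -0.7 -7.9] j6 -0.24
```

The rows are not in the units I measure in: shifts go in shares of 100 cm and turns go in shares of 90 degrees. I convert before sending: -16 mm / 1000 = -0.016, -11 mm / 1000 = -0.011.

>>> {"fn": "creep_tool", "kwargs": {"rows": [[0,-0.005,-0.006,0,0.1],[0,-0.008,-0.011,0,0.1],[0,-0.011,-0.016,0,0.1],[0,-0.011,-0.016,0,0.1]]}}

```text
t: 15.48
eef_pos: [598.7, -1.7, 210.3]
tcp_rot: [-3.14, -0.0, 1.699]
ft_force: [-4.9, -1.8, -6.5]
opening: 0.22
grip_force: 30.0
```

```bash
python3 slope.py; python3 go.py 630 3 219.5 1.699
```

```text
slope 0.5588215693030268 16846
t 15.53 delta [ 0.6 31.4 -9.6] turn -0.0 pos [598.9  -1.6 210. ] yaw [-3.14  -0.     1.699] F [-4.3 -0.7 -6.8] j6 -0.24
```

To row units: -14 mm / 1000 = -0.014, -10 mm / 1000 = -0.01.

>>> {"fn": "creep_tool", "kwargs": {"rows": [[0,-0.003,-0.004,0,0.1],[0,-0.0065,-0.009,0,0.1],[0,-0.01,-0.014,0,0.1],[0,-0.01,-0.014,0,0.1]]}}

```text
t: 15.87
eef_pos: [589.3, -2.9, 224.6]
tcp_rot: [3.141, 0.0, 1.699]
ft_force: [-3.5, -0.5, -6.6]
opening: 0.213
grip_force: 30.0
```

```bash
python3 slope.py; python3 go.py 630 3 219.5 1.699
```

```text
slope 0.617734826998347 16964
t 15.92 delta [ 0.7 40.8  4.7] turn -0.0 pos [589.6  -2.9 224.2] yaw [3.141 0.    1.699] F [-2.  -0.7 -7.4] j6 -0.24
```

To row units: 9 mm / 1000 = 0.009, 6 mm / 1000 = 0.006.

>>> {"fn": "creep_tool", "kwargs": {"rows": [[0,0.002,0.003,0,0.1],[0,0.004,0.006,0,0.1],[0,0.006,0.009,0,0.1],[0,0.006,0.009,0,0.1]]}}

```text
t: 16.25
eef_pos: [596.2, -2.0, 214.6]
tcp_rot: [-3.141, -0.0, 1.699]
ft_force: [-6.2, -0.5, 5.8]
opening: 0.219
grip_force: 30.0
```

```bash
python3 slope.py; python3 go.py 630 3 219.5 1.699
```

```text
slope 0.5747909719059167 16883
t 16.3 delta [ 0.6 34.2 -4.8] turn -0.0 pos [596.2  -2.  214.7] yaw [-3.141 -0.     1.699] F [-6.6 -0.8  4.7] j6 -0.24
```

To row units: 3 mm / 1000 = 0.003, 2 mm / 1000 = 0.002.

>>> {"fn": "creep_tool", "kwargs": {"rows": [[0,0,0.002,0,0.1],[0,-0.001,0.003,0,0.1],[0,-0.001,0.003,0,0.1],[0,-0.001,0.003,0,0.1]]}}

```text
t: 16.63
eef_pos: [596.6, -2.0, 213.8]
tcp_rot: [3.137, 0.001, 1.699]
ft_force: [-3.2, 2.2, 17.3]
opening: 0.221
grip_force: 30.0
```

```bash
python3 slope.py; python3 go.py 630 3 219.5 1.699; python3 - <<'E'
from h import *
p,d=read_camera("side");i=camera_info("side");C=cloud(i,d);g=cv2.cvtColor(p,cv2.COLOR_RGB2HSV)
p2=cv2.resize(p[130:290,150:350,::-1],(750,600),interpolation=cv2.INTER_CUBIC);cv2.imwrite("pics/s2.png",p2)
E
```

```text
slope 0.572190599893905 16865
t 16.68 delta [ 0.7 33.8 -5.5] turn -0.0 pos [596.6  -2.  213.8] yaw [3.137e+00 1.000e-03 1.699e+00] F [-3.5  2.9 17.5] j6 -0.24
```

View pics/s2.png

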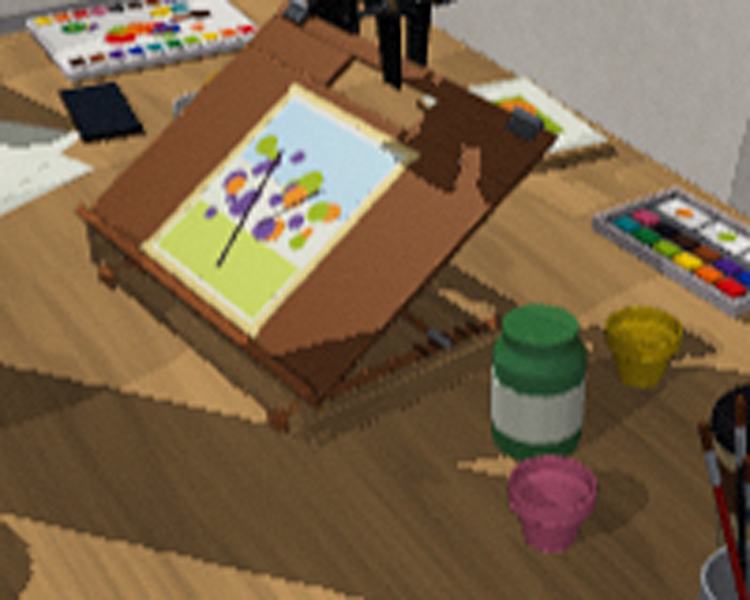

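The crop shows the board propped up, the fingers through the slot at (390,60) and the steel foot bar at about (440,338). I'll check the bar's position along the easel and ease the downward push.

To row units: -3 mm / 1000 = -0.003, -2 mm / 1000 = -0.002.

>>> {"fn": "creep_tool", "kwargs": {"rows": [[0,0,-0.002,0,0.1],[0,0,-0.003,0,0.1],[0,0,-0.003,0,0.1],[0,0,-0.003,0,0.1],[0,0,-0.003,0,0.1]]}}

```text
t: 17.15
eef_pos: [595.9, -2.1, 215.0]
tcp_rot: [3.139, 0.0, 1.699]
ft_force: [-0.7, 2.4, 6.6]
opening: 0.217
grip_force: 30.0
```

```bash
python3 slope.py; python3 slope.py; python3 - <<'E'
from h import *
i=camera_info("side");w=onz(i,[(267.3,220.1)],16)[0];e=np.array([np.cos(.128),np.sin(.128)])
o=np.array([645.7,5])-144*e;print(w,o,(w[:2]-o)@e,(w[:2]-o)@[-e[1],e[0]])
i=camera_info("scene");p,d=read_camera("scene");C=cloud(i,d)
m=(abs(C[...,0]-509)<40)&(abs(C[...,1]-281)<40)&(C[...,2]<110);print("stack",np.percentile(C[m][:,2],99),C[m&(C[...,2]>75)].mean(0))
s=state();print(s["t"],s["eef_pos"],s["ft_force"],s["grip_force"])
E
```

```text
slope 0.5768623976682752 16876
slope 0.5767520642044582 16879
[ 540.59043399 -159.57729848   16.        ] [502.87803827 -13.38170957] 18.741899190007114 -149.81360493314764
stack 85.24309517899272 [509.33179276 277.32744651  80.09760466]
17.3 [595.89677737  -2.08058209 214.99795073] [-0.449584    1.92405923  7.32350143] 29.999247193336487
```

```bash
python3 -c "
from cell import job_done
print(job_done())"
```

```text
the job is handed in; nothing more can be done
None
```

I handed the job in at 17.3 s, verdict not shown: both pots are nested on the base pot as one stack of three, and by my measurements the board rests in its third notch (slope about 0.58 rad, foot bar about 19 mm along the easel) with the gripper still holding the rail at 30 N.

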